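# Grade check of a returned rod in the bar tester

## Robot

A 7-joint arm with a two-finger parallel gripper is mounted at the origin on the work surface. World frame = base frame: x ahead of the robot, y to its left, z up, the work surface at z = 0. Lengths are in m, angles in rad, forces in N, time in s.
With the tool pointing down it reaches from about 0.4 to 0.85 m from the base axis. Payload 10.4 kg.
Tool frame: the origin (TCP) lies at the centre of the arm's flange, where the gripper is bolted on; the fingertips stand 173 mm ahead of it and the grasp point (between the pads) lies 155 mm ahead of it; z points along the fingers, y is the line along which they close (so a half turn about z gives the same grasp; the last joint's range is limited). The gripper opens to 85 mm and grips with 20 to 120 N. Pads are 22 mm wide; open, the fingers measure 114 mm over their backs; the gripper's body (76 mm by 85 mm) begins 54 mm behind the grasp point. The pads swing forward as they close: fully open they stand 13 mm farther back than shut.
Start: joints at [-1.263, 0.332, -0.065, 1.46, 0.022, 1.35, -0.088], TCP at [0.203, 0.591, 0.405] pointing down, gripper open.
Joint ranges: [-2.6, 2.6], [-0.5, 2.12], [-1.47, 1.34], [0.16, 2.42], [-1.27, 4.41], [0.06, 2.06], [-2.6, 2.6]. Speed limits (rad/s): [2.22, 2.22, 2.79, 2.79, 3.14, 3.14, 3.14].

## Interface

Orientations are given as a unit quaternion [x, y, z, w].
In Python, from workcell import manip, viewer, finder gives the robot as it stands.
- The arm moves only by the tool arm_command, never from a script. Its argument "plan" is a list of rows, each an object with "dp": the shift along the tool's x, y, z in mm, a list of three; "spin": the turn about the tool's z in rad. A call has 1 to 5 rows; each row shifts and turns the commanded pose from where the row before left it, along the tool's axes as they then stand; what a row does not reach is not made up. A row lasts 1/10 s, in which the tool goes at most 50 mm and 8.59 degrees, less where a joint would pass 70% of its speed; a pose out of reach is approached as far as the arm can. A call is refused whole if a number of a shift passes 50 or a number of a turn 0.15, either way. A call with a gripper value outside its range is refused whole. "grip" is the closure, from -1 (fully open) to 1 (shut), set as the call begins (left out, the last holds). The fingers move at their own pace and stop on an object; "newtons" is the grip in N (left out, the last holds). Time passes only in rows, so rows that do not move let the fingers close. It gives the time, the measured TCP pose, the force, the opening and the grip force at its end, in the units of the state.
- manip.get_obs(): the state, without advancing time (a new reading comes with each control period).
- viewer.camera(name): name is "side" or "top"; returns the picture (384x512x3 uint8, blue, green, red); there is no depth.
- viewer.camera_params(name): a dict with "vertical_fov" (degrees; the focal length in pixels is half the picture's height over the tangent of half this angle, whatever the lens; pixels are square), "cx", "cy" (the principal point, pixels), "k1" (the pictures are not rectified: a ray, as slopes to the right and down, at radius r is drawn at 1 + k1 r^2 times it, then the intrinsics apply), "R" (3x3) and "t" (3): a world point X has camera coordinates R X + t. Camera axes: x right, y down, z forward; pixel columns grow to the right and rows downward; lengths in m; the calibration is good to about 2 mm. A picture is of the moment at which its call begins. camera_params takes no time and is no camera call.
- manip.hand_in(): hands the job in; it is judged then, once.
Trained networks look in the newest picture that a camera, given by its name, has taken for a name from the list of things; names that differ only in an ending like _2 or _b are one class to them, and where a whole thing is asked for, a point or a joint stands for the part that bears it (a point fixed in the world has none). Each returns a list of dicts, best first, with "score" (0 to 1); they miss things now and then, are a little off and sometimes report something else, mostly with a low value. They report only what shows in the picture. A call takes as long as a camera call.
- finder.find_in(camera, thing): "position" ([x, y, z] in m, in world coordinates, good to about 4 mm: the middle of the surface that is visible of it).
The state is a dict: "clock": time; "joint_pos": joint angles; "joint_velocities": joint speeds; "tau": joint torques, N m; "position": TCP position; "ee_rot": TCP orientation; "ft_force": force on the tool from outside, world axes, zero at the start; "torque": the same for the moment, N m; "grip_width": opening from 0.0 (shut) to 1.0 (fully open); "grasp_force": force on a finger pad.
Only numpy, scipy, OpenCV 4.12 (cv2) and the standard library are available. Lean on these libraries where they do the work, as an engineer would, in place of code of your own. Each camera call takes 0.05 s, during which the arm holds its last target. There are 200 camera calls.

## Task

Check the longest of the three steel rods in the wooden stand with the bar tester. With the tester's coil still empty, press its three keys fully down one at a time in order from left to right as seen from the robot (power, null, start), letting each come up before the next; then take the longest rod from the stand, lower it upright through the upper guide, the coil and the lower guide without forcing it, until its lower end sticks out about 15 mm below the lower guide, clear of the tester's base plate. Finish while still holding the rod there, still, in the gripper for the reading; leave the other two rods in the stand and everything else on the counter where it is.

Things in the scene. Friction and masses are not known exactly. Their poses are not given: they have to be found in the camera images.
- tester: fixed instrument on a 200 x 360 x 8 mm base plate. Origin: centre of its underside, on the counter; x to its back, y to its left, z up. Right half (y -0.09): console, key panel 57 mm high in front, from x = +0.015 back a display and handle up to 125 mm. Left half (axis x 0, y +0.09): coil head 112 mm across, two plates on four pillars with a copper coil (24 mm bore) between, screw heads to 126 mm
- upper_guide (a point): centre of the mouth of the upper guide bushing, 131 mm above the counter, the highest point of the coil head. The mouth is a funnel about 25 mm wide, narrowing over 10 mm to a round bore of 15 mm that ends 28 mm below this point. Axes as the tester's
- lower_guide (a point): centre of the underside of the lower guide bushing, 40 mm above the counter, 91.5 mm straight below upper_guide. Same 15 mm bore, 16 mm long, below an 8 mm high funnel whose mouth is 24 mm above this point. The base plate's top face is 32 mm below this point. Axes as the tester's
- key_power (a joint): round push key, 24 mm across in a 40 mm steel collar, on the tester's key panel: the left one (power) of the three in a row, seen from the robot (45 mm apart along the tester's y). Joint value: 0 up, 0.006 m fully down; springy, about 4 N to bottom out, returns by itself; pressed beyond 0.0045
- key_null (a joint): round push key, 24 mm across in a 40 mm steel collar, on the tester's key panel: the middle one (null, which balances the empty coil) of the three in a row, seen from the robot (45 mm apart along the tester's y). Joint value: 0 up, 0.006 m fully down; springy, about 4 N to bottom out, returns by itself; pressed beyond 0.0045
- key_start (a joint): round push key, 24 mm across in a 40 mm steel collar, on the tester's key panel: the right one (start) of the three in a row, seen from the robot (45 mm apart along the tester's y). Joint value: 0 up, 0.006 m fully down; springy, about 4 N to bottom out, returns by itself; pressed beyond 0.0045
- key_power_top (a point): centre of the top face of the power (left) key, 75 mm above the counter when up; press it straight down
- key_null_top (a point): centre of the top face of the null (middle) key, 75 mm above the counter when up; press it straight down
- key_start_top (a point): centre of the top face of the start (right) key, 75 mm above the counter when up; press it straight down
- stand: fixed wooden block 75 x 215 x 55 mm with three upright blind holes of 14 mm in a row along its y, 70 mm apart, 45 mm deep (floor 10 mm above the counter). Origin: centre of the underside. Any rod may stand in any hole
- rod_long: the longest rod, the one to test: plain round steel bar 12 mm across, 180 mm long, about 0.16 kg, loose, upright in the stand, its top 190 mm above the counter. Origin: centre of its lower end; z runs up along it. Take it within 40 mm of its top end, so that the fingers end above the upper guide
- rod_foot (a point): centre of the lower end of the longest rod (slightly chamfered)
- rod_top (a point): centre of the upper end of the longest rod, 180 mm from the foot
- rod_mid: the middle rod, 12 mm across, 150 mm long, same steel, standing in the stand; leave it there. Origin: centre of its lower end
- rod_short: the shortest rod, 12 mm across, 120 mm long, same steel, standing in the stand; leave it there. Origin: centre of its lower end
- calliper: bystander: a digital calliper lying on the counter between the robot and the stand, 235 mm long, 15 mm high; leave it
- jar: bystander: a small screw-top jar, 54 mm across, 70 mm high, behind the stand; leave it
- screwdriver: bystander: a screwdriver lying between the robot and the tester, 190 mm long; leave it
- spool: bystander: a wire spool standing on end, 70 mm across, 55 mm high, on the far part of the counter; leave it
- carton: bystander: a small closed cardboard carton 85 x 120 x 50 mm, on the far part of the counter; leave it
- bell: bystander: a counter bell, 80 mm across, 55 mm high, on the far part of the counter; leave it
- tape_roll: bystander: a roll of packing tape lying flat, 96 mm across, 24 mm high, on the far part of the counter; leave it

How it is judged:
By the outcome, as a careful person would: the job done as asked, in the order asked, and still so for the second after the job is handed in, while the arm keeps its last pose, push and grip.
It also fails if it takes over 72 s, if anything falls off the work surface, if the arm or the gripper's body presses on something with over 40 N, if the wrist force passes 120 N, or if a joint passes its speed limit or range.

## Working session

There is one attempt and no reset: what is moved stays moved. The work goes in short steps, Python scripts to look and compute and a tool call to move; the robot and the scene stay as the last step left them, time stands still between calls to the robot, and variables do not carry over. Pictures are saved under pics/ and viewed, at most 10 in all, crops included, and the job is handed in when it is done.

Besides the shell and the picture viewer there is one more tool, called after "Call:" by a JSON object that holds its "name" and its "arguments". arm_command: Moves the arm, as the interface text tells. Its arguments: {"type":"object","properties":{"plan":{"type":"array","items":{"type":"object","properties":{"dp":{"type":"array","items":{"type":"number"}},"spin":{"type":"number"}}}},"grip":{"type":"number"},"newtons":{"type":"number"}},"required":["plan"]}

```bash
mkdir -p pics; cat > h.py <<'E'
import numpy as np,cv2
from workcell import manip,viewer,finder
def P(n):
    p=viewer.camera_params(n);f=192/np.tan(np.radians(p['vertical_fov'])/2)
    return f,p['cx'],p['cy'],p['k1'],np.array(p['R']),np.array(p['t'])
def proj(n,X):
    f,cx,cy,k,R,t=P(n);c=R@np.array(X)+t;s=c[:2]/c[2];s=s*(1+k*(s@s));return s*f+[cx,cy]
def ray(n,uv):
    f,cx,cy,k,R,t=P(n);d=(np.array(uv)-[cx,cy])/f;s=d.copy()
    for _ in range(30): s=d/(1+k*(s@s))
    return -R.T@t, R.T@np.array([*s,1])
def atz(n,uv,z):
    o,d=ray(n,uv);return o+d*(z-o[2])/d[2]
E
python3 - <<'E'
from h import *
o=manip.get_obs();print({k:np.round(v,3) for k,v in o.items()})
for c in ('side','top'):
    cv2.imwrite(f'pics/{c}0.png',viewer.camera(c))
    print(c,[np.round(x,3).tolist() for x in P(c)])
    for n in ['upper_guide','key_power_top','key_null_top','key_start_top','rod_long','rod_top','rod_mid','rod_short','stand','tester','calliper','screwdriver','jar']:
        r=finder.find_in(c,n)
        print(c,n,[(round(d['score'],2),np.round(d['position'],3).tolist(),proj(c,d['position']).round(0).tolist()) for d in r[:2]])
E
```

```text
{'clock': np.float64(0.0), 'joint_pos': array([-1.263,  0.333, -0.065,  1.461,  0.022,  1.35 , -0.089]), 'joint_velocities': array([-0.001,  0.001,  0.   ,  0.   , -0.001,  0.001,  0.001]), 'tau': array([-1.0000e-03, -6.2546e+01,  4.9000e-02, -3.9160e+01,  1.6000e-02,
        1.0000e-02, -0.0000e+00]), 'position': array([0.203, 0.591, 0.404]), 'ee_rot': array([ 0.165,  0.986, -0.001, -0.   ]), 'ft_force': array([-1.045, -0.414,  0.971]), 'torque': array([-0.012, -0.022,  0.012]), 'grasp_force': np.float64(0.0), 'grip_width': np.float64(0.998)}
side [435.255, 261.73, 185.913, 0.013, [[0.713, -0.701, -0.011], [-0.51, -0.509, -0.693], [0.48, 0.5, -0.72]], [-0.427, 0.364, 0.83]]
side upper_guide [(0.95, [0.516, -0.274, 0.058], [326.0, 283.0])]
side key_power_top [(0.51, [0.499, -0.288, 0.084], [327.0, 286.0])]
side key_null_top [(0.65, [0.51, -0.333, 0.077], [348.0, 298.0])]
side key_start_top [(0.48, [0.72, 0.237, 0.031], [234.0, 136.0]), (0.42, [0.52, -0.374, 0.078], [369.0, 308.0])]
side rod_long [(0.71, [0.55, 0.305, 0.13], [167.0, 125.0]), (0.18, [0.766, -0.304, 0.024], [403.0, 233.
[... 835 characters left out ...]
key_start_top [(0.6, [0.522, -0.375, 0.081], [378.0, 199.0])]
top rod_long [(0.62, [0.55, 0.303, 0.143], [137.0, 188.0]), (0.27, [0.622, 0.224, 0.068], [171.0, 166.0])]
top rod_top [(0.64, [0.764, 0.091, 0.052], [217.0, 119.0]), (0.62, [0.722, 0.251, 0.032], [165.0, 135.0])]
top rod_mid []
top rod_short []
top stand [(0.8, [0.534, 0.228, 0.053], [170.0, 196.0])]
top tester [(0.97, [0.536, -0.232, 0.057], [327.0, 195.0])]
top calliper [(0.71, [0.442, 0.223, 0.006], [174.0, 228.0]), (0.56, [0.502, -0.28, 0.078], [345.0, 206.0])]
top screwdriver [(0.58, [0.409, -0.312, 0.019], [353.0, 238.0]), (0.56, [0.738, -0.314, 0.023], [351.0, 129.0])]
top jar [(0.52, [0.619, 0.22, 0.068], [172.0, 167.0])]
```

```bash
python3 - <<'E'
import cv2
a=cv2.imread('pics/side0.png');b=cv2.imread('pics/top0.png')
# side: tester region x 240-440,y 210-360 ; 4x
cv2.imwrite('pics/side_t.png',cv2.resize(a[210:360,230:430],None,fx=4,fy=4,interpolation=cv2.INTER_CUBIC))
cv2.imwrite('pics/top_t.png',cv2.resize(b[140:260,260:420],None,fx=5,fy=5,interpolation=cv2.INTER_CUBIC))
l=cv2.resize(a[85:235,130:230],None,fx=4,fy=4,interpolation=cv2.INTER_CUBIC)
r=cv2.resize(b[110:260,110:210],None,fx=4,fy=4,interpolation=cv2.INTER_CUBIC)
cv2.imwrite('pics/st.png',cv2.hconcat([l,r]))
E
```

```text
(no output)
```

View pics/side_t.png

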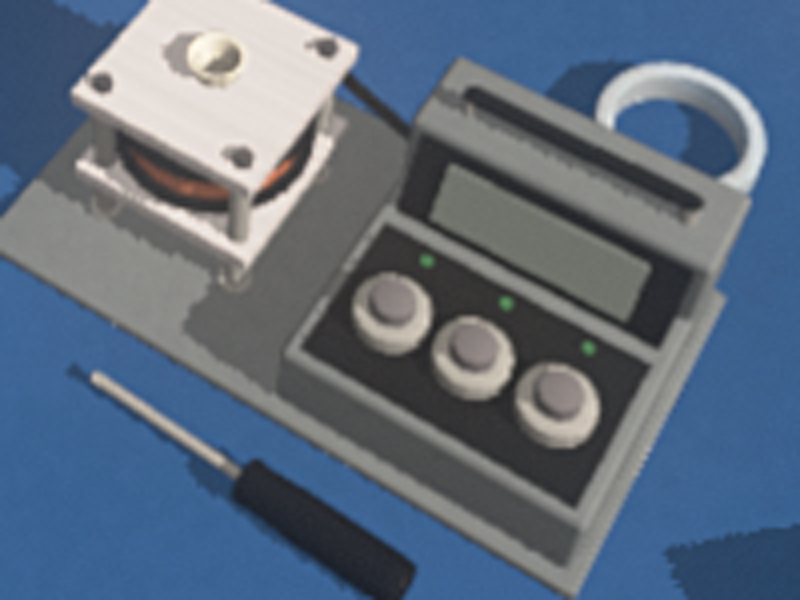

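View pics/top_t.png

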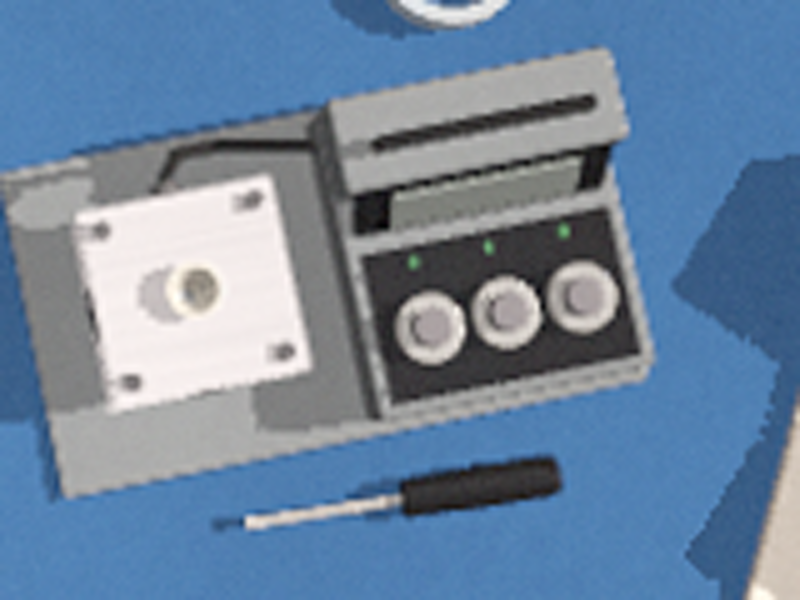

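View pics/st.png

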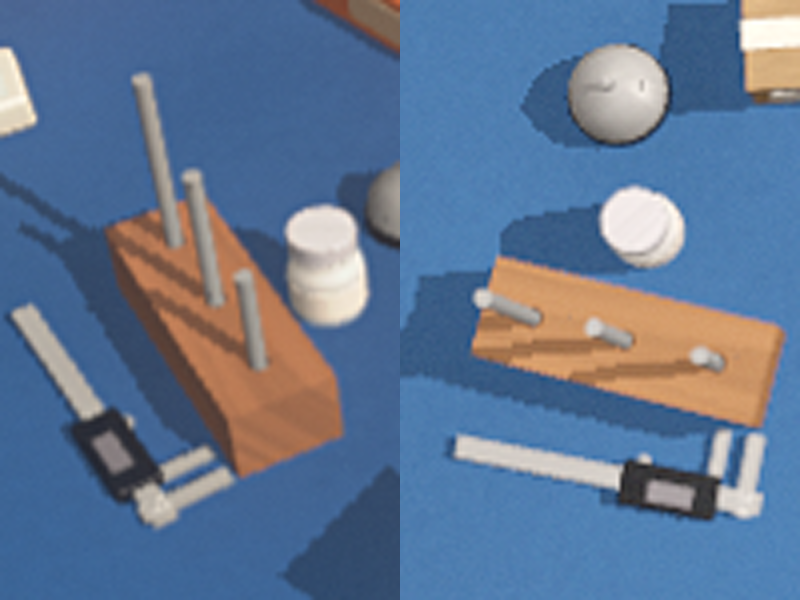

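```bash
cat > fit.py <<'E'
from h import *
from scipy.optimize import least_squares
s=lambda x,y,k,ox,oy:((x+.5)/k-.5+ox,(y+.5)/k-.5+oy)
S={k:s(*v,4,230,210) for k,v in dict(p=(393,302),n=(473,347),s=(559,392),g=(216,57)).items()}
T={k:s(*v,5,260,140) for k,v in dict(p=(432,326),n=(507,311),s=(583,294),g=(199,288)).items()}
def tri(a,b):
    f=lambda X:np.r_[proj('side',X)-a,proj('top',X)-b]
    r=least_squares(f,[.53,0,.1]);return r.x,abs(r.fun).max()
for k in S:
    x,e=tri(S[k],T[k]);print(k,x.round(4),e.round(2))
# model: kx unknown key x offset
L=lambda q:dict(p=(q[3],-.045,.075),n=(q[3],-.09,.075),s=(q[3],-.135,.075),g=(0,.09,.131))
def W(q,v):
    c,n=np.cos(q[2]),np.sin(q[2]);return [q[0]+c*v[0]-n*v[1],q[1]+n*v[0]+c*v[1],v[2]]
def f(q):
    l=L(q);return np.concatenate([np.r_[proj('side',W(q,l[k]))-S[k],proj('top',W(q,l[k]))-T[k]] for k in l])
r=least_squares(f,[.53,-.23,.15,-.03]);print('tester',r.x.round(4),r.fun.round(1))
for k,v in L(r.x).items(): print(k,np.round(W(r.x,v),4))
for nm,a,b,z in (('long',(143,78),(84,297),.19),('mid',(193,176),(196,328),.16),('short',(243,276),(302,355),.13)):
    a=s(*a,4,130,85);b=s(*b,4,110,110)
    x,e=tri(a,b);print(nm,x.round(4),e.round(2),atz('side',a,z).round(4),atz('top',b,z).round(4))
for nm,a,b in (('long',(175,245),(136,319)),('mid',(215,303),(228,343)),('short',(259,366),(318,366))):
    print(nm,'hole',atz('side',s(*a,4,130,85),.055).round(4),atz('top',s(*b,4,110,110),.055).round(4))
E
python3 fit.py
```

```text
p [ 0.5065 -0.2844  0.0718] 0.19
n [ 0.5151 -0.3282  0.0714] 0.22
s [ 0.5247 -0.3726  0.0722] 0.26
g [ 0.5233 -0.1444  0.1307] 0.17
tester [ 0.5406 -0.232   0.1953 -0.0446] [-0.2 -0.4  0.5  0.1  0.1 -0.4  0.7 -0.1 -0.3  0.   0.7  0.2 -0.1 -0.3
 -0.4  0.2]
p [ 0.5056 -0.2848  0.075 ]
n [ 0.5143 -0.3289  0.075 ]
s [ 0.5231 -0.3731  0.075 ]
g [ 0.5231 -0.1437  0.131 ]
long [0.5563 0.3067 0.1917] 0.25 [0.5581 0.3085 0.19  ] [0.5559 0.3075 0.19  ]
mid [0.5383 0.2375 0.1614] 0.27 [0.5398 0.2388 0.16  ] [0.5378 0.2383 0.16  ]
short [0.5214 0.1704 0.1309] 0.05 [0.5218 0.1713 0.13  ] [0.5216 0.1705 0.13  ]
long hole [0.5535 0.3037 0.055 ] [0.5542 0.3053 0.055 ]
mid hole [0.5369 0.2366 0.055 ] [0.5364 0.2368 0.055 ]
short hole [0.5203 0.1683 0.055 ] [0.5193 0.1703 0.055 ]
```

Call:
{"name": "arm_command", "arguments": {"plan": [{"dp": [-40, -27, 0]}, {"dp": [-40, -27, 0]}, {"dp": [-40, -27, 0]}, {"dp": [-40, -27, 0]}, {"dp": [-40, -27, 0]}], "grip": 1, "newtons": 40}}

```text
invalid input at $.plan[0]: expected keys dp, spin
```

Call:
{"name": "arm_command", "arguments": {"plan": [{"dp": [-40, -27, 0]}, {"dp": [-40, -27, 0]}, {"dp": [-40, -27, 0]}, {"dp": [-40, -27, 0]}, {"dp": [-40, -27, 0]}]}}

```text
invalid input at $.plan[0]: expected keys dp, spin
```

```bash
cat >> h.py <<'E'
from scipy.spatial.transform import Rotation as Ro
def go(X,o=None):
    o=o or manip.get_obs();return (Ro.from_quat(o['ee_rot']).inv().apply(np.array(X)-o['position'])*1000).round(1)
def st():
    o=manip.get_obs();print({k:np.round(o[k],4).tolist() for k in ('clock','position','ee_rot','joint_pos','ft_force','grip_width','grasp_force')});return o
E
python3 - <<'E'
from h import *
st();print(go([.5056,-.2848,.300]))
E
```

```text
{'clock': 1.4, 'position': [0.203, 0.5911, 0.4047], 'ee_rot': [0.1646, 0.9864, 0.0001, -0.0], 'joint_pos': [-1.2626, 0.3322, -0.0647, 1.4601, 0.0216, 1.3499, -0.0885], 'ft_force': [-0.686, 0.6113, 0.2888], 'grip_width': 1.0023, 'grasp_force': 0.0}
[-570.7 -730.2  104.6]
```

Call:
{"name": "arm_command", "arguments": {"plan": [{"dp": [-40, -27, 0], "spin": 0}, {"dp": [-40, -27, 0], "spin": 0}, {"dp": [-40, -27, 0], "spin": 0}, {"dp": [-40, -27, 0], "spin": 0}, {"dp": [-40, -27, 0], "spin": 0}], "grip": 1, "newtons": 40}}

```text
clock: 1.9
position: [0.3492, 0.3967, 0.405]
ee_rot: [0.165, 0.986, 0.0, 0.0]
ft_force: [1.5, 0.2, -0.5]
grip_width: 0.145
grasp_force: 0.0
```

Call:
{"name": "arm_command", "arguments": {"plan": [{"dp": [-40, -27, 0], "spin": 0}, {"dp": [-40, -27, 0], "spin": 0}, {"dp": [-40, -27, 0], "spin": 0}, {"dp": [-40, -27, 0], "spin": 0}, {"dp": [-40, -27, 0], "spin": 0}]}}

```text
clock: 2.4
position: [0.4944, 0.2041, 0.4051]
ee_rot: [0.165, 0.986, 0.0, 0.0]
ft_force: [1.7, 0.8, 0.2]
grip_width: -0.001
grasp_force: 0.0
```

```bash
python3 - <<'E'
from h import *
st();print(go([.5056,-.2848,.300]))
E
```

```text
{'clock': 2.4, 'position': [0.4944, 0.2041, 0.4051], 'ee_rot': [0.1646, 0.9864, 0.0004, 0.0003], 'joint_pos': [-0.7221, 0.1279, 0.2689, 1.7142, -0.0355, 1.3032, 0.7943], 'ft_force': [1.7341, 0.8413, 0.2335], 'grip_width': -0.0015, 'grasp_force': 0.0}
[-169.2 -458.8  104.8]
```

Call:
{"name": "arm_command", "arguments": {"plan": [{"dp": [-17, -46, 0], "spin": 0}, {"dp": [-17, -46, 0], "spin": 0}, {"dp": [-17, -46, 0], "spin": 0}, {"dp": [-17, -46, 0], "spin": 0}, {"dp": [-17, -46, 0], "spin": 0}]}}

```text
clock: 2.9
position: [0.4989, -0.0413, 0.405]
ee_rot: [0.165, 0.986, 0.0, 0.0]
ft_force: [1.0, 0.3, -0.7]
grip_width: 0.001
grasp_force: 0.0
```

Call:
{"name": "arm_command", "arguments": {"plan": [{"dp": [-17, -46, 0], "spin": 0}, {"dp": [-17, -46, 0], "spin": 0}, {"dp": [-17, -46, 0], "spin": 0}, {"dp": [-17, -46, 15], "spin": 0}, {"dp": [-16, -45, 15], "spin": 0}]}}

```text
clock: 3.4
position: [0.5043, -0.2837, 0.3754]
ee_rot: [0.164, 0.986, 0.0, 0.001]
ft_force: [1.5, -0.2, -0.7]
grip_width: 0.002
grasp_force: 0.0
```

Call:
{"name": "arm_command", "arguments": {"plan": [{"dp": [0, 0, 40], "spin": 0}, {"dp": [0, 0, 40], "spin": 0}, {"dp": [0, 0, 0], "spin": 0}]}}

```text
clock: 3.7
position: [0.5028, -0.281, 0.2904]
ee_rot: [0.165, 0.986, 0.001, -0.004]
ft_force: [-1.2, 0.7, -0.0]
grip_width: 0.001
grasp_force: 0.0
```

```bash
python3 - <<'E'
from h import *
st();print(go([.5056,-.2848,.250]))
a=viewer.camera('side')[200:350,230:430];b=viewer.camera('top')[140:290,280:400]
i=cv2.hconcat([a,cv2.resize(b,(120,150))]);cv2.imwrite('pics/k1.png',cv2.resize(i,None,fx=2.5,fy=2.5,interpolation=cv2.INTER_CUBIC))
E
```

```text
{'clock': 3.7, 'position': [0.5028, -0.281, 0.2904], 'ee_rot': [0.1649, 0.9863, 0.0007, -0.0041], 'joint_pos': [-0.1044, 0.3658, 0.6507, 1.7577, -0.2428, 1.1085, 1.8651], 'ft_force': [-1.156, 0.7314, -0.0029], 'grip_width': 0.0005, 'grasp_force': 0.0}
[-4.2 -2.7 40.4]
```

View pics/k1.png

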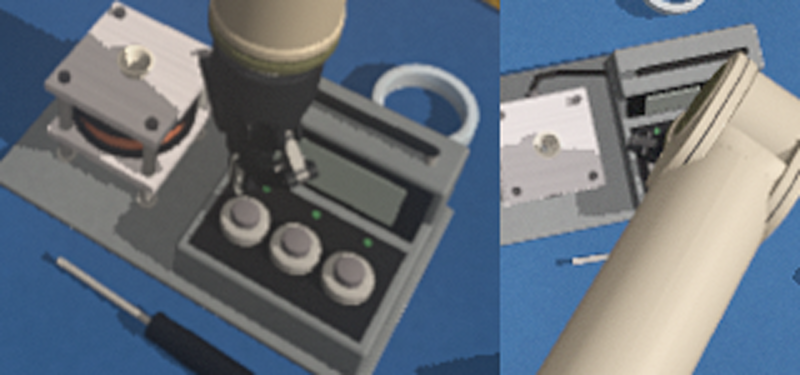

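Call:
{"name": "arm_command", "arguments": {"plan": [{"dp": [-2, -1, 30], "spin": 0}, {"dp": [0, 0, 6], "spin": 0}, {"dp": [0, 0, 0], "spin": 0}]}}

```text
clock: 4.1
position: [0.5062, -0.2833, 0.2602]
ee_rot: [0.164, 0.986, 0.0, 0.0]
ft_force: [-0.8, -1.0, -0.1]
grip_width: 0.001
grasp_force: 0.0
```

```bash
python3 - <<'E'
from h import *
o=st();print(go([.5056,-.2848,.2405]));print(o['position']+Ro.from_quat(o['ee_rot']).apply([0,0,.173]))
E
```

```text
{'clock': 4.1, 'position': [0.5062, -0.2833, 0.2602], 'ee_rot': [0.1644, 0.9864, 0.0001, 0.0002], 'joint_pos': [-0.0857, 0.4095, 0.635, 1.7761, -0.2767, 1.046, 1.8905], 'ft_force': [-0.8252, -1.0025, -0.0919], 'grip_width': 0.0013, 'grasp_force': 0.0}
[ 0.1 -1.6 19.7]
[ 0.50629616 -0.28327947  0.08715812]
```

Call:
{"name": "arm_command", "arguments": {"plan": [{"dp": [0, -1, 9], "spin": 0}, {"dp": [0, 0, 4], "spin": 0}, {"dp": [0, 0, 0], "spin": 0}]}}

```text
clock: 4.4
position: [0.5062, -0.2847, 0.2472]
ee_rot: [0.165, 0.986, -0.0, 0.001]
ft_force: [1.4, -0.8, 3.9]
grip_width: 0.001
grasp_force: 1.9
```

Call:
{"name": "arm_command", "arguments": {"plan": [{"dp": [0, 0, 2], "spin": 0}, {"dp": [0, 0, 0], "spin": 0}]}}

```text
clock: 4.6
position: [0.5062, -0.2849, 0.2467]
ee_rot: [0.165, 0.986, 0.0, 0.001]
ft_force: [-5.2, 4.0, 21.4]
grip_width: -0.0
grasp_force: 10.4
```

Call:
{"name": "arm_command", "arguments": {"plan": [{"dp": [0, 0, 1], "spin": 0}, {"dp": [0, 0, 0], "spin": 0}]}}

```text
clock: 4.8
position: [0.5062, -0.285, 0.2465]
ee_rot: [0.165, 0.986, 0.001, 0.002]
ft_force: [-8.4, 5.7, 29.8]
grip_width: 0.002
grasp_force: 15.1
```

Call:
{"name": "arm_command", "arguments": {"plan": [{"dp": [0, 0, -5], "spin": 0}, {"dp": [0, 0, 0], "spin": 0}, {"dp": [0, 0, 0], "spin": 0}]}}

```text
clock: 5.1
position: [0.506, -0.2846, 0.2488]
ee_rot: [0.165, 0.986, -0.0, 0.001]
ft_force: [3.6, -1.3, 2.5]
grip_width: 0.004
grasp_force: 1.5
```

Call:
{"name": "arm_command", "arguments": {"plan": [{"dp": [0, 0, 0], "spin": 0}]}}

```text
clock: 5.2
position: [0.5059, -0.2845, 0.2484]
ee_rot: [0.165, 0.986, -0.0, 0.001]
ft_force: [3.1, -0.5, 3.4]
grip_width: 0.001
grasp_force: 1.6
```

Call:
{"name": "arm_command", "arguments": {"plan": [{"dp": [0, 0, -2], "spin": 0}, {"dp": [0, 0, 0], "spin": 0}]}}

```text
clock: 5.4
position: [0.5056, -0.2844, 0.2501]
ee_rot: [0.165, 0.986, 0.0, -0.0]
ft_force: [2.4, -0.8, 2.8]
grip_width: 0.001
grasp_force: 1.2
```

Call:
{"name": "arm_command", "arguments": {"plan": [{"dp": [0, 0, 0], "spin": 0}]}}

```text
clock: 5.5
position: [0.5056, -0.2844, 0.25]
ee_rot: [0.165, 0.986, 0.0, -0.0]
ft_force: [1.5, -1.0, 2.1]
grip_width: 0.0
grasp_force: 1.2
```

```bash
python3 - <<'E'
from h import *
st()
a=viewer.camera('side')[240:340,270:390]
cv2.imwrite('pics/k2.png',cv2.resize(a,None,fx=6,fy=6,interpolation=cv2.INTER_CUBIC))
E
```

```text
{'clock': 5.5, 'position': [0.5056, -0.2844, 0.25], 'ee_rot': [0.1646, 0.9864, 0.0, -0.0001], 'joint_pos': [-0.0787, 0.423, 0.6301, 1.7836, -0.2864, 1.0278, 1.8992], 'ft_force': [1.4502, -1.0017, 2.1129], 'grip_width': 0.0, 'grasp_force': 1.2256}
```

View pics/k2.png

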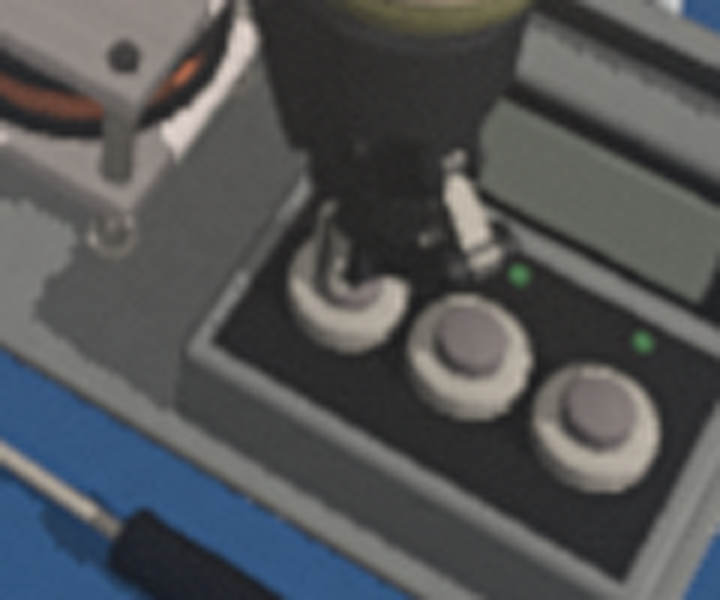

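Call:
{"name": "arm_command", "arguments": {"plan": [{"dp": [0, 0, -14], "spin": 0}, {"dp": [0, 0, 0], "spin": 0}, {"dp": [-22.6, -39, 0], "spin": 0}, {"dp": [0, 0, 0], "spin": 0}, {"dp": [0, 0, 0], "spin": 0}]}}

```text
clock: 6.05
position: [0.5137, -0.3296, 0.2638]
ee_rot: [0.166, 0.986, -0.0, -0.001]
ft_force: [-0.7, 0.8, -0.7]
grip_width: 0.001
grasp_force: 0.0
```

```bash
python3 - <<'E'
from h import *
st();print(go([.5143,-.3289,.245]))
E
```

```text
{'clock': 6.05, 'position': [0.5137, -0.3296, 0.2638], 'ee_rot': [0.1656, 0.9862, -0.0001, -0.0005], 'joint_pos': [-0.0016, 0.4736, 0.6371, 1.6901, -0.3115, 1.0823, 1.969], 'ft_force': [-0.7267, 0.819, -0.7362], 'grip_width': 0.0006, 'grasp_force': 0.0}
[-0.4  0.8 18.8]
```

Call:
{"name": "arm_command", "arguments": {"plan": [{"dp": [0, 0, 12], "spin": 0}, {"dp": [0, 0, 5], "spin": 0}, {"dp": [0, 0, 2], "spin": 0}, {"dp": [0, 0, 0], "spin": 0}]}}

```text
clock: 6.45
position: [0.5144, -0.328, 0.2467]
ee_rot: [0.164, 0.986, 0.001, 0.0]
ft_force: [-8.2, 5.6, 23.3]
grip_width: 0.0
grasp_force: 11.7
```

Call:
{"name": "arm_command", "arguments": {"plan": [{"dp": [0, 0, 1], "spin": 0}, {"dp": [0, 0, 0], "spin": 0}]}}

```text
clock: 6.65
position: [0.5144, -0.3281, 0.2465]
ee_rot: [0.164, 0.986, 0.001, 0.0]
ft_force: [-11.0, 7.8, 32.1]
grip_width: 0.002
grasp_force: 16.0
```

Call:
{"name": "arm_command", "arguments": {"plan": [{"dp": [0, 0, -20], "spin": 0}, {"dp": [0, 0, 0], "spin": 0}, {"dp": [-22.6, -39, 0], "spin": 0}, {"dp": [0, 0, 0], "spin": 0}, {"dp": [0, 0, 0], "spin": 0}]}}

```text
clock: 7.15
position: [0.5225, -0.3731, 0.2628]
ee_rot: [0.165, 0.986, 0.0, -0.001]
ft_force: [0.5, 0.8, 0.5]
grip_width: -0.003
grasp_force: 0.0
```

```bash
python3 - <<'E'
from h import *
st();print(go([.5231,-.3731,.245]))
E
```

```text
{'clock': 7.15, 'position': [0.5225, -0.3731, 0.2628], 'ee_rot': [0.1651, 0.9863, 0.0002, -0.0009], 'joint_pos': [0.0803, 0.5439, 0.6312, 1.5998, -0.3466, 1.1141, 2.0367], 'ft_force': [0.482, 0.8439, 0.5483], 'grip_width': -0.0031, 'grasp_force': 0.0}
[-0.6  0.2 17.8]
```

Call:
{"name": "arm_command", "arguments": {"plan": [{"dp": [0, 0, 12], "spin": 0}, {"dp": [0, 0, 5], "spin": 0}, {"dp": [0, 0, 2], "spin": 0}, {"dp": [0, 0, 0], "spin": 0}]}}

```text
clock: 7.55
position: [0.5232, -0.3719, 0.2467]
ee_rot: [0.164, 0.986, 0.001, 0.0]
ft_force: [-7.8, 6.3, 23.7]
grip_width: 0.003
grasp_force: 11.7
```

Call:
{"name": "arm_command", "arguments": {"plan": [{"dp": [0, 0, -20], "spin": 0}, {"dp": [0, 0, -40], "spin": 0}, {"dp": [0, 0, -40], "spin": 0}, {"dp": [0, 0, -40], "spin": 0}, {"dp": [0, 0, -20], "spin": 0}], "grip": 0}}

```text
clock: 8.05
position: [0.5234, -0.3723, 0.4079]
ee_rot: [0.164, 0.986, -0.0, 0.002]
ft_force: [0.0, -0.1, 0.5]
grip_width: 0.499
grasp_force: 0.0
```

```bash
python3 - <<'E'
from h import *
st();print(go([.5555,.3065,.405]))
E
```

```text
{'clock': 8.05, 'position': [0.5234, -0.3723, 0.4079], 'ee_rot': [0.164, 0.9865, -0.0001, 0.0016], 'joint_pos': [0.0445, 0.4228, 0.6874, 1.4401, -0.2703, 1.3713, 1.9826], 'ft_force': [0.0379, -0.1073, 0.4627], 'grip_width': 0.4988, 'grasp_force': 0.0}
[189.2 652.7   2.5]
```

Call:
{"name": "arm_command", "arguments": {"plan": [{"dp": [13.5, 46.5, 0], "spin": 0}, {"dp": [13.5, 46.5, 0], "spin": 0}, {"dp": [13.5, 46.5, 0], "spin": 0}, {"dp": [13.5, 46.5, 0], "spin": 0}, {"dp": [13.5, 46.5, 0], "spin": 0}]}}

```text
clock: 8.55
position: [0.5342, -0.128, 0.4042]
ee_rot: [0.164, 0.987, 0.0, -0.0]
ft_force: [1.3, -0.1, -0.3]
grip_width: 0.502
grasp_force: 0.0
```

Call:
{"name": "arm_command", "arguments": {"plan": [{"dp": [13.5, 46.5, 0], "spin": 0}, {"dp": [13.5, 46.5, 0], "spin": 0}, {"dp": [13.5, 46.5, 0], "spin": 0}, {"dp": [13.5, 46.5, 0], "spin": 0}, {"dp": [13.5, 46.5, 0], "spin": 0}]}}

```text
clock: 9.05
position: [0.5454, 0.1136, 0.4043]
ee_rot: [0.164, 0.986, 0.0, -0.0]
ft_force: [1.5, -0.0, 0.6]
grip_width: 0.494
grasp_force: 0.0
```

Call:
{"name": "arm_command", "arguments": {"plan": [{"dp": [13.5, 46.5, 0], "spin": 0}, {"dp": [13.5, 46.5, 0], "spin": 0}, {"dp": [13.5, 46.5, 0], "spin": 0}, {"dp": [13.5, 46.5, 0], "spin": 0}, {"dp": [0, 0, 0], "spin": 0}]}}

```text
clock: 9.55
position: [0.5525, 0.3132, 0.4027]
ee_rot: [0.159, 0.987, 0.001, -0.002]
ft_force: [-0.4, -0.4, -1.0]
grip_width: 0.499
grasp_force: 0.0
```

Call:
{"name": "arm_command", "arguments": {"plan": [{"dp": [0, 0, 0], "spin": 0}, {"dp": [0, 0, 0], "spin": 0}]}}

```text
clock: 9.75
position: [0.5556, 0.3035, 0.4045]
ee_rot: [0.165, 0.986, -0.0, -0.0]
ft_force: [0.5, -0.1, 0.3]
grip_width: 0.497
grasp_force: 0.0
```

```bash
python3 - <<'E'
from h import *
st();print(go([.5555,.3065,.325]))
E
```

```text
{'clock': 9.75, 'position': [0.5556, 0.3035, 0.4045], 'ee_rot': [0.1649, 0.9863, -0.0004, -0.0002], 'joint_pos': [-0.8322, 0.3558, 0.3396, 1.4558, -0.1188, 1.3512, 0.7532], 'ft_force': [0.4802, -0.1176, 0.3351], 'grip_width': 0.4973, 'grasp_force': 0.0}
[ 1.   2.9 79.5]
```

Call:
{"name": "arm_command", "arguments": {"plan": [{"dp": [1, 3, 0], "spin": 0}, {"dp": [0, 0, 30], "spin": 0}, {"dp": [0, 0, 30], "spin": 0}, {"dp": [0, 0, 20], "spin": 0}, {"dp": [0, 0, 0], "spin": 0}]}}

```text
clock: 10.25
position: [0.555, 0.3063, 0.3223]
ee_rot: [0.165, 0.986, -0.002, -0.002]
ft_force: [-0.6, 0.2, 0.2]
grip_width: 0.5
grasp_force: 0.0
```

Call:
{"name": "arm_command", "arguments": {"plan": [{"dp": [0, 0, 0], "spin": 0}, {"dp": [0, 0, 0], "spin": 0}, {"dp": [0, 0, 0], "spin": 0}, {"dp": [0, 0, 0], "spin": 0}, {"dp": [0, 0, 0], "spin": 0}], "grip": 1, "newtons": 50}}

```text
clock: 10.75
position: [0.5562, 0.3071, 0.3269]
ee_rot: [0.165, 0.986, 0.001, 0.001]
ft_force: [-0.4, -1.5, 6.5]
grip_width: 0.125
grasp_force: 48.8
```

```bash
python3 - <<'E'
from h import *
st()
a=viewer.camera('side')[60:240,120:300]
cv2.imwrite('pics/g1.png',cv2.resize(a,None,fx=3,fy=3,interpolation=cv2.INTER_CUBIC))
E
```

```text
{'clock': 10.75, 'position': [0.5562, 0.3071, 0.3269], 'ee_rot': [0.1649, 0.9863, 0.0007, 0.0009], 'joint_pos': [-0.8268, 0.4117, 0.3257, 1.5483, -0.1375, 1.2018, 0.7624], 'ft_force': [-0.3828, -1.5198, 6.4598], 'grip_width': 0.1252, 'grasp_force': 48.8213}
```

View pics/g1.png

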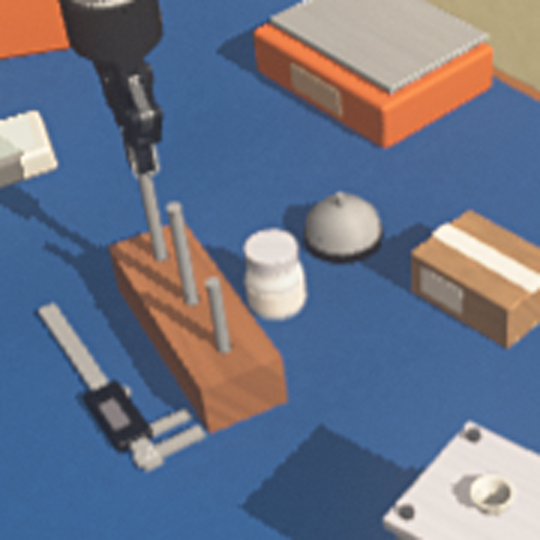

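Call:
{"name": "arm_command", "arguments": {"plan": [{"dp": [0, 0, -10], "spin": 0}, {"dp": [0, 0, -20], "spin": 0}, {"dp": [0, 0, -25], "spin": 0}, {"dp": [0, 0, -25], "spin": 0}, {"dp": [0, 0, -25], "spin": 0}]}}

```text
clock: 11.3
position: [0.5555, 0.3074, 0.432]
ee_rot: [0.165, 0.986, 0.0, 0.0]
ft_force: [1.2, 0.7, -2.3]
grip_width: 0.123
grasp_force: 48.9
```

Call:
{"name": "arm_command", "arguments": {"plan": [{"dp": [0, 0, -25], "spin": 0}, {"dp": [0, 0, -25], "spin": 0}, {"dp": [0, 0, -25], "spin": 0}, {"dp": [0, 0, -20], "spin": 0}, {"dp": [0, 0, 0], "spin": 0}]}}

```text
clock: 11.8
position: [0.5557, 0.3072, 0.5289]
ee_rot: [0.165, 0.986, 0.002, 0.002]
ft_force: [0.1, -0.4, -2.0]
grip_width: 0.124
grasp_force: 49.0
```

```bash
python3 - <<'E'
from h import *
st();print(go([.5231,-.1437,.53]))
E
```

```text
{'clock': 11.8, 'position': [0.5557, 0.3072, 0.5289], 'ee_rot': [0.1646, 0.9864, 0.002, 0.0019], 'joint_pos': [-0.8335, 0.3294, 0.3544, 1.2333, -0.1132, 1.5924, 0.7403], 'ft_force': [0.1023, -0.4364, -1.9724], 'grip_width': 0.1238, 'grasp_force': 49.0465}
[-115.6 -437.    -2.7]
```

Call:
{"name": "arm_command", "arguments": {"plan": [{"dp": [-4, -15, 0], "spin": 0}, {"dp": [-8, -30, 0], "spin": 0}, {"dp": [-8, -30, 0], "spin": 0}, {"dp": [-8, -30, 0], "spin": 0}, {"dp": [-8, -30, 0], "spin": 0}]}}

```text
clock: 12.3
position: [0.5453, 0.1655, 0.5237]
ee_rot: [0.165, 0.986, -0.001, -0.001]
ft_force: [0.3, -0.5, -0.9]
grip_width: 0.125
grasp_force: 48.9
```

Call:
{"name": "arm_command", "arguments": {"plan": [{"dp": [-8, -30, 0], "spin": 0}, {"dp": [-8, -30, 0], "spin": 0}, {"dp": [-8, -30, 0], "spin": 0}, {"dp": [-8, -30, 0], "spin": 0}, {"dp": [-8, -30, 0], "spin": 0}]}}

```text
clock: 12.8
position: [0.534, 0.0108, 0.5237]
ee_rot: [0.165, 0.986, -0.0, -0.001]
ft_force: [0.6, -0.3, -1.2]
grip_width: 0.124
grasp_force: 48.9
```

Call:
{"name": "arm_command", "arguments": {"plan": [{"dp": [-8, -30, 0], "spin": 0}, {"dp": [-8, -30, 0], "spin": 0}, {"dp": [-8, -30, 0], "spin": 0}, {"dp": [-8, -30, 0], "spin": 0}, {"dp": [-8, -30, 0], "spin": 0}]}}

```text
clock: 13.3
position: [0.5228, -0.1439, 0.5237]
ee_rot: [0.165, 0.986, 0.0, -0.001]
ft_force: [0.5, -0.0, -2.5]
grip_width: 0.128
grasp_force: 48.9
```

Call:
{"name": "arm_command", "arguments": {"plan": [{"dp": [0, 0, 10], "spin": 0}, {"dp": [0, 0, 15], "spin": 0}, {"dp": [0, 0, 15], "spin": 0}, {"dp": [0, 0, 10], "spin": 0}, {"dp": [0, 0, 0], "spin": 0}]}}

```text
clock: 13.8
position: [0.5234, -0.1416, 0.4731]
ee_rot: [0.165, 0.986, 0.0, -0.002]
ft_force: [-0.3, 0.7, -1.3]
grip_width: 0.123
grasp_force: 48.9
```

```bash
python3 - <<'E'
from h import *
o=st();print(go([.5231,-.1437,.46]))
p=o['position'];print('pred foot px',proj('side',p-[0,0,.317]),proj('top',p-[0,0,.317]))
a=viewer.camera('side');b=viewer.camera('top');cv2.imwrite('pics/i_s.png',a);cv2.imwrite('pics/i_t.png',b)
x=cv2.resize(a[150:270,240:320],None,fx=5,fy=5,interpolation=cv2.INTER_CUBIC)
y=cv2.resize(b[140:260,260:340],None,fx=5,fy=5,interpolation=cv2.INTER_CUBIC)
cv2.imwrite('pics/i1.png',cv2.hconcat([x,y]))
E
```

```text
{'clock': 13.8, 'position': [0.5234, -0.1416, 0.4731], 'ee_rot': [0.1646, 0.9864, 0.0, -0.0016], 'joint_pos': [-0.3991, 0.1214, 0.642, 1.6015, -0.073, 1.4464, 1.4887], 'ft_force': [-0.2612, 0.672, -1.3256], 'grip_width': 0.1234, 'grasp_force': 48.9395}
[-0.4 -2.  13.1]
pred foot px [283.16444149 215.32008403] [299.03833373 196.59290942]
```

View pics/i1.png

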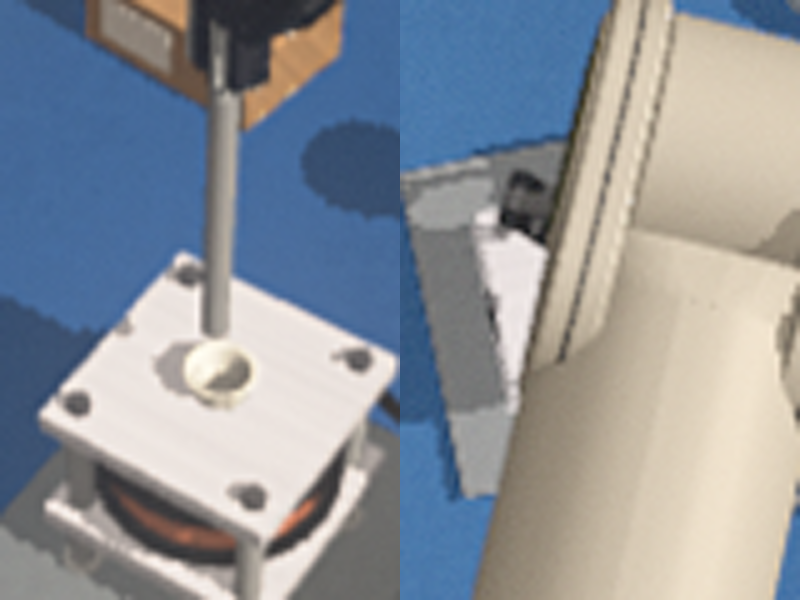

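```bash
python3 - <<'E'
from h import *
o=manip.get_obs();R=Ro.from_quat(o['ee_rot'])
q=lambda x,y:((x+.5)/5-.5+240,(y+.5)/5-.5+150)
f=lambda d:(o['position']+R.apply([0,0,d]))
print('tool axis pts',f(.317).round(4),proj('side',f(.317)),proj('side',f(.19)))
for y,x in ((100,227.5),(200,222),(300,216),(334,214.5)):
    X,Y=q(x,y)
    ds=np.linspace(.15,.33,400);pp=np.array([proj('side',f(d)) for d in ds]);i=abs(pp[:,1]-Y).argmin()
    print('row',round(Y,1),'seen',round(X,2),'model',pp[i,0].round(2),'d',ds[i].round(3))
print('mouth',q(217,372),proj('side',[.5231,-.1437,.131]))
a=cv2.imread('pics/i_s.png').astype(int)
for r in (172,180,190,200,208,213): print(r,a[r,275:296].sum(1).tolist())
E
```

```text
tool axis pts [ 0.5238 -0.1417  0.1581] [283.33708186 214.60342513] [285.05267914 170.27619045]
row 169.6 seen 285.1 model 285.08 d 0.188
row 189.6 seen 284.0 model 284.3 d 0.242
row 209.6 seen 282.8 model 283.53 d 0.301
row 216.4 seen 282.5 model 283.27 d 0.323
mouth (283.0, 224.0) [283.48925923 223.6215703 ]
172 [331, 330, 331, 331, 331, 303, 268, 271, 329, 410, 466, 506, 446, 305, 397, 430, 443, 487, 415, 361, 333]
180 [327, 329, 330, 331, 334, 338, 296, 295, 366, 429, 481, 506, 409, 336, 329, 332, 334, 332, 333, 335, 336]
190 [333, 338, 341, 337, 340, 319, 287, 319, 400, 461, 496, 472, 374, 334, 338, 337, 339, 335, 335, 334, 339]
200 [409, 505, 452, 372, 345, 306, 294, 359, 427, 478, 509, 415, 346, 341, 338, 340, 341, 344, 338, 341, 337]
208 [694, 700, 681, 670, 711, 500, 332, 385, 451, 482, 505, 675, 696, 699, 705, 692, 647, 562, 445, 368, 339]
213 [680, 680, 681, 693, 712, 449, 321, 407, 470, 494, 539, 677, 694, 689, 686, 683, 684, 681, 683, 686, 683]
```

Call:
{"name": "arm_command", "arguments": {"plan": [{"dp": [0, 0, 0], "spin": 0}, {"dp": [0, 0, 0], "spin": 0}, {"dp": [0, 0, 0], "spin": 0}]}}

```text
clock: 14.2
position: [0.5242, -0.1417, 0.4754]
ee_rot: [0.165, 0.986, 0.0, 0.0]
ft_force: [0.5, 0.4, -0.7]
grip_width: 0.126
grasp_force: 49.0
```

```bash
python3 - <<'E'
from h import *
st();print(go([.5233,-.1440,.46]))
E
```

```text
{'clock': 14.2, 'position': [0.5242, -0.1417, 0.4754], 'ee_rot': [0.1646, 0.9864, 0.0001, 0.0003], 'joint_pos': [-0.3992, 0.1209, 0.6422, 1.597, -0.0731, 1.4473, 1.4886], 'ft_force': [0.5183, 0.4456, -0.6717], 'grip_width': 0.1261, 'grasp_force': 48.9552}
[ 0.1 -2.4 15.4]
```

Call:
{"name": "arm_command", "arguments": {"plan": [{"dp": [0, -2.4, 5], "spin": 0}, {"dp": [0, 0, 10], "spin": 0}, {"dp": [0, 0, 10], "spin": 0}, {"dp": [0, 0, 8], "spin": 0}, {"dp": [0, 0, 0], "spin": 0}]}}

```text
clock: 14.7
position: [0.5231, -0.1437, 0.4404]
ee_rot: [0.165, 0.986, -0.0, -0.001]
ft_force: [-0.3, -0.2, -1.4]
grip_width: 0.121
grasp_force: 49.0
```

Call:
{"name": "arm_command", "arguments": {"plan": [{"dp": [0, 0, 3], "spin": 0}, {"dp": [0, 0, 3], "spin": 0}, {"dp": [0, 0, 0], "spin": 0}]}}

```text
clock: 15.0
position: [0.5233, -0.1439, 0.4359]
ee_rot: [0.165, 0.986, 0.0, -0.0]
ft_force: [0.5, -0.3, -1.6]
grip_width: 0.127
grasp_force: 49.0
```

```bash
python3 - <<'E'
from h import *
st();print(go([.5233,-.1440,.342]))
E
```

```text
{'clock': 15.0, 'position': [0.5233, -0.1439, 0.4359], 'ee_rot': [0.1646, 0.9864, 0.0001, -0.0001], 'joint_pos': [-0.392, 0.1386, 0.6418, 1.6634, -0.0846, 1.3678, 1.5023], 'ft_force': [0.495, -0.3344, -1.5645], 'grip_width': 0.1265, 'grasp_force': 48.9741}
[-0.  -0.1 93.9]
```

Call:
{"name": "arm_command", "arguments": {"plan": [{"dp": [0, 0, 4], "spin": 0}, {"dp": [0, 0, 4], "spin": 0}, {"dp": [0, 0, 4], "spin": 0}, {"dp": [0, 0, 0], "spin": 0}]}}

```text
clock: 15.4
position: [0.5232, -0.1439, 0.4234]
ee_rot: [0.165, 0.986, 0.0, -0.0]
ft_force: [-0.9, 0.2, -1.3]
grip_width: 0.122
grasp_force: 49.0
```

Call:
{"name": "arm_command", "arguments": {"plan": [{"dp": [0, 0, 5], "spin": 0}, {"dp": [0, 0, 5], "spin": 0}, {"dp": [0, 0, 5], "spin": 0}, {"dp": [0, 0, 0], "spin": 0}]}}

```text
clock: 15.8
position: [0.5232, -0.1439, 0.4082]
ee_rot: [0.165, 0.986, -0.0, -0.001]
ft_force: [-0.8, 0.5, -1.2]
grip_width: 0.129
grasp_force: 49.0
```

Call:
{"name": "arm_command", "arguments": {"plan": [{"dp": [0, 0, 6], "spin": 0}, {"dp": [0, 0, 6], "spin": 0}, {"dp": [0, 0, 6], "spin": 0}, {"dp": [0, 0, 5], "spin": 0}, {"dp": [0, 0, 0], "spin": 0}]}}

```text
clock: 16.3
position: [0.5232, -0.1439, 0.3852]
ee_rot: [0.165, 0.986, -0.0, -0.001]
ft_force: [0.6, 0.1, -1.7]
grip_width: 0.124
grasp_force: 49.0
```

Call:
{"name": "arm_command", "arguments": {"plan": [{"dp": [0, 0, 4], "spin": 0}, {"dp": [0, 0, 4], "spin": 0}, {"dp": [0, 0, 4], "spin": 0}, {"dp": [0, 0, 0], "spin": 0}]}}

```text
clock: 16.7
position: [0.5232, -0.1439, 0.3734]
ee_rot: [0.165, 0.986, -0.0, -0.0]
ft_force: [0.0, 0.4, -1.6]
grip_width: 0.128
grasp_force: 49.0
```

Call:
{"name": "arm_command", "arguments": {"plan": [{"dp": [0, 0, 4], "spin": 0}, {"dp": [0, 0, 4], "spin": 0}, {"dp": [0, 0, 0], "spin": 0}]}}

```text
clock: 17.0
position: [0.5232, -0.1439, 0.3654]
ee_rot: [0.165, 0.986, -0.0, -0.0]
ft_force: [-0.0, -0.0, -1.8]
grip_width: 0.129
grasp_force: 49.0
```

Free of contact; foot is in the lower bore. 23.5 mm to go.

Call:
{"name": "arm_command", "arguments": {"plan": [{"dp": [0, 0, 4], "spin": 0}, {"dp": [0, 0, 4], "spin": 0}, {"dp": [0, 0, 4], "spin": 0}, {"dp": [0, 0, 0], "spin": 0}]}}

```text
clock: 17.4
position: [0.5232, -0.1439, 0.3534]
ee_rot: [0.165, 0.986, -0.0, -0.001]
ft_force: [1.4, 0.1, -0.9]
grip_width: 0.12
grasp_force: 49.0
```

Call:
{"name": "arm_command", "arguments": {"plan": [{"dp": [0, 0, 4], "spin": 0}, {"dp": [0, 0, 4], "spin": 0}, {"dp": [0, 0, 3], "spin": 0}, {"dp": [0, 0, 0], "spin": 0}, {"dp": [0, 0, 0], "spin": 0}]}}

```text
clock: 17.9
position: [0.5234, -0.144, 0.343]
ee_rot: [0.165, 0.986, -0.0, -0.0]
ft_force: [0.0, -0.2, -1.0]
grip_width: 0.124
grasp_force: 49.0
```

```bash
python3 - <<'E'
from h import *
st()
a=viewer.camera('side')[120:360,230:420]
cv2.imwrite('pics/f1.png',cv2.resize(a,None,fx=2.5,fy=2.5,interpolation=cv2.INTER_CUBIC))
E
```

```text
{'clock': 17.9, 'position': [0.5234, -0.144, 0.343], 'ee_rot': [0.1647, 0.9864, -0.0, -0.0001], 'joint_pos': [-0.3702, 0.2145, 0.6322, 1.7911, -0.1365, 1.18, 1.5432], 'ft_force': [0.0128, -0.1714, -0.9948], 'grip_width': 0.1239, 'grasp_force': 48.9833}
```

View pics/f1.png

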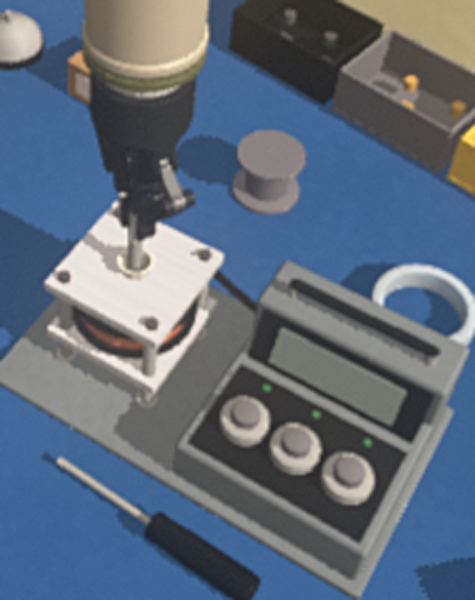

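```bash
python3 -c "
from workcell import manip
print(manip.hand_in())"
```

```text
the job is handed in; nothing more can be done
None
```

The job is handed in: I pressed power, null and start fully in order with the coil empty. The longest rod is now held still in the tester, with its foot about 14–15 mm below the lower guide (worked out from the arm pose, not seen directly) and no contact force on the way down.

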